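Bring the yellow-lidded spares jar to the front and hold the carousel

TASK

The lamp hangs over the spares carousel on the music table: slide it by its blue fin along its rail, all the way to the rail's long end over the green pedal, clear of the carousel. Then, by the orange handle in the middle, turn the carousel until the jar with the yellow lid faces front, squarely at the red pointer on the foot, and finish while still gripping the orange handle and holding the carousel still there. Leave the other things on the table where they are.

Things in the scene. Friction and masses are not known exactly. Their poses are not given: they have to be found in the camera images.
- carousel: Fixed foot of the spares carousel, a black disc 230 mm across, with the lamp rail behind it; its place and yaw vary. Origin on the table under the turning axis; z up. Its x axis points from the red pointer through the turning axis to the rail (the pointer is at -x, the front). The rail (12 mm round bar) runs along this y axis at x = 175 mm, 205 mm above the table, on posts (tops at 217 mm) at y = -75 and +295 mm.
- platter: Turning part: aluminium platter 212 mm across carrying six fixed glass jars (50 mm across, centres 75 mm from the axis, 60 degrees apart, lid tops 114 mm above the table), and the orange handle. Origin on the turning axis at table height, z up; its -x axis points to the yellow-lidded jar. Turns freely both ways without end stops; light friction (about 0.04 N m) keeps it where it is left. It starts anywhere at least 40 degrees from facing the pointer.
- platter_handle (a point): Point on the turning axis at the height to grip the orange handle, 148 mm above the table. The handle is an upright bar 60 mm long (along the platter's x axis, so in line with the yellow-lidded jar), 14 mm thick and 44 mm high (122 to 166 mm above the table), on a 24 mm post.
- marked_jar (a point): Top centre of the yellow lid (50 mm across) of the marked jar, 114 mm above the table, 75 mm from the turning axis. It also has a yellow patch on its outer side.
- pointer (a point): Point in the air 75 mm from the turning axis in the direction of the red pointer, 114 mm above the table: where marked_jar comes when the jar faces front. The red pointer itself is on the foot's rim, 104 to 155 mm from the axis, 20 mm high.
- lamp (a joint): Lamp's slide along the rail, in m, growing along the carousel's +y axis; 0 with the lamp head right over the orange handle, where it starts within 30 mm; the parking end stop is at 0.225, the other stop at -0.04. About 1.5 N friction; stays where left.
- lamp_grip (a point): Point to grip the blue fin on the lamp head, 229 mm above the table. The fin is 50 mm long (along the carousel's x axis), 14 mm thick (along y), 203 to 247 mm high. It stands on the white lamp head, 94 by 52 mm (x by y), 187 to 203 mm high, which a 16 mm wide arm joins to the rail.
- pedal: Bystander: green effects pedal 112 x 60 x 35 mm with knobs to 49 mm, loose, standing under the lamp's parking end. Origin under its centre.
- mug: Bystander: blue mug, 76 mm across, 85 mm high. Origin under its centre.
- board_synth: Bystander: flat circuit-board instrument 70 x 110 x 10 mm. Origin under its centre.
- screwdriver: Bystander: screwdriver 170 mm long, lying along its x axis.
- tape: Bystander: black tape roll, 90 mm across, 24 mm high. Origin under its centre.
- plug_tin: Bystander: steel tin with red lid, 72 mm across, 38 mm high. Origin under its centre.
- cleaner: Bystander: white bottle 44 mm across, 120 mm high, red cap. Origin under its centre.

How it is judged:
By the outcome, as a careful person would: the job done as asked, in the order asked, and still so for the second after the job is handed in, while the arm keeps its last pose, push and grip.
It also fails if it takes over 72 s, if anything falls off the work surface, if the arm or the gripper's body presses on something with over 40 N, if the wrist force passes 120 N, or if a joint passes its speed limit or range.

ROBOT

A 6-joint arm with a two-finger parallel gripper is mounted at the origin on the work surface. World frame = base frame: x ahead of the robot, y to its left, z up, the work surface at z = 0. Lengths are in m, angles in rad, forces in N, time in s.
With the tool pointing down it reaches from about 0.4 to 0.825 m from the base axis. Payload 7 kg.
Tool frame: the origin (TCP) lies on the front face of the gripper's body, between the roots of the fingers; the fingertips stand 66 mm ahead of it and the grasp point (between the pads) lies 47 mm ahead of it; z points along the fingers, y is the line along which they close (so a half turn about z gives the same grasp; the last joint's range is limited). The gripper opens to 88 mm and grips with 3 to 60 N. Pads are 19 mm wide; open, the fingers measure 130 mm over their backs; the gripper's body (78 mm by 193 mm) begins 47 mm behind the grasp point.
Start: joints at [1.43, 0.359, 0.012, 0, -1.224, -0.288], TCP at [0.281, 0.614, 0.292] pointing down, gripper open.
Joint ranges: [-3.07, 3.07], [-1.43, 2.12], [-1.02, 1.25], [-3.03, 1.67], [-3.05, -0], [-3.03, 3.03]. Speed limits (rad/s): [2.39, 2.39, 3.01, 3.14, 3.14, 3.14].

INTERFACE

Orientations are given as [roll, pitch, yaw] about the fixed x, y, z axes, in that order (R = Rz(yaw) Ry(pitch) Rx(roll)).
In Python, from station import arm gives the robot as it stands. The module is installed in compiled form; this text tells all that it offers.
- The arm moves only by the tool move_arm, never from a script. Its argument "increments" is a list of rows, each an object of numbers: "jaw": the gripper command: -1 is shut, 1 is fully open, values between are in proportion; "dx", "dy", "dz": the shift along the tool's x, y, z in m; "twist": the turn about the tool's z in rad. A call has 1 to 12 rows; each row shifts and turns the commanded pose from where the row before left it, along the tool's axes as they then stand; what a row does not reach is not made up. A row lasts 1/12 s, in which the tool goes at most 41.7 mm and 7.16 degrees, less where a joint would pass 70% of its speed; a pose out of reach is approached as far as the arm can. A call is refused whole if a number of a shift passes 0.0417 or a number of a turn 0.125, either way. A call with a gripper value outside its range is refused whole. The fingers move at their own pace and stop on an object; "force" is the grip in N (left out, the last holds). Time passes only in rows, so rows that do not move let the fingers close. It gives the time, the measured TCP pose, the force, the opening and the grip force at its end, in the units of the state.
- arm.get_state(): the state, without advancing time (a new reading comes with each control period).
- arm.grab_frame(name): name is "scene" or "side" or "wrist"; returns the picture (480x640x3 uint8, blue, green, red); there is no depth.
- arm.camera_info(name): a dict with "K" (3x3 intrinsics, pixels), "extrinsics" (4x4, takes a point from camera to world coordinates). Camera axes: x right, y down, z forward; pixel columns grow to the right and rows downward; lengths in m; the calibration is good to about 2 mm. A picture is of the moment at which its call begins: read the wrist's pose just before it. camera_info takes no time and is no camera call; for the wrist camera it gives the pose at the moment of the call.
- arm.job_done(): hands the job in; it is judged then, once.
Trained networks look in the newest picture that a camera, given by its name, has taken for a name from the list of things; names that differ only in an ending like _2 or _b are one class to them, and where a whole thing is asked for, a point or a joint stands for the part that bears it (a point fixed in the world has none). Each returns a list of dicts, best first, with "score" (0 to 1); they miss things now and then, are a little off and sometimes report something else, mostly with a low value. They report only what shows in the picture. A call takes as long as a camera call.
- arm.find_in(camera, name): "position" ([x, y, z] in m, in world coordinates, good to about 4 mm: the middle of the surface that is visible of it).
- arm.silhouettes(camera, name): "pixels" (480x640 bool, what is visible of it).
- arm.pinpoint(camera, name): "position" ([x, y, z] in m, in world coordinates, good to about 4 mm: a listed point, or the origin of a listed thing).
The state is a dict: "t": time; "q": joint angles; "qd": joint speeds; "joint_efforts": joint torques, N m; "eef_pos": TCP position; "ee_rot": TCP orientation; "force": force on the tool from outside, world axes, zero at the start; "moment": the same for the moment, N m; "width": finger opening in m; "gripper_force": force on a finger pad.
Only numpy, scipy, OpenCV 4.12 (cv2) and the standard library are available. Lean on these libraries where they do the work, as an engineer would, in place of code of your own. Each camera call takes 0.05 s, during which the arm holds its last target. There are 200 camera calls.

## Working session

There is one attempt and no reset: what is moved stays moved. The work goes in short steps, Python scripts to look and compute and a tool call to move; the robot and the scene stay as the last step left them, time stands still between calls to the robot, and variables do not carry over. Pictures are saved under pics/ and viewed, at most 10 in all, crops included, and the job is handed in when it is done.

Besides the shell and the picture viewer there is one more tool, called after ">>>" as a command line: name --argument value ..., lists and objects as JSON in quotes. move_arm: Moves the arm, as the interface text tells. Its arguments: {"type":"object","properties":{"increments":{"type":"array"},"force":{"type":"number"}},"required":["increments"]}

```bash
mkdir -p pics
cat > h.py <<'E'
from station import arm
import numpy as np, cv2
def best(c,n,f='pinpoint'):
    r=getattr(arm,f)(c,n)
    return [(np.round(d['position'],4).tolist(),round(d['score'],2)) for d in r[:2]]
E
python3 - <<'E'
from h import *
ims=[]
for c in ['scene','side']:
    im=arm.grab_frame(c); cv2.imwrite(f'pics/{c}0.png',im)
    for n in ['carousel','platter_handle','marked_jar','pointer','lamp_grip','pedal','mug','cleaner']:
        print(c,n,best(c,n))
s=arm.get_state();print(s['t'],s['eef_pos'],s['ee_rot'],s['width'])
E
```

```text
scene carousel [([0.5686, -0.05, 0.0008], 0.57)]
scene platter_handle [([0.5705, -0.0459, 0.1502], 0.8), ([0.284, -0.2639, 0.0023], 0.27)]
scene marked_jar [([0.613, -0.115, 0.1124], 0.58)]
scene pointer [([0.4956, -0.0608, 0.1143], 0.77)]
scene lamp_grip [([0.5631, -0.0338, 0.2262], 0.61)]
scene pedal [([0.5624, 0.164, -0.0072], 0.87)]
scene mug [([0.5198, -0.4595, 0.0036], 0.83)]
scene cleaner [([0.5677, -0.0456, 0.1513], 0.67), ([0.4804, 0.434, 0.0004], 0.57)]
side carousel [([0.5667, -0.0487, 0.0012], 0.63)]
side platter_handle [([0.5702, -0.0463, 0.1489], 0.8)]
side marked_jar [([0.6134, -0.1104, 0.1159], 0.91), ([0.5538, 0.1633, -0.0014], 0.45)]
side pointer [([0.4985, -0.0635, 0.1121], 0.93), ([0.5672, -0.0482, 0.1486], 0.58)]
side lamp_grip [([0.5674, -0.0345, 0.2243], 0.61)]
side pedal [([0.5528, 0.1641, 0.0009], 0.61)]
side mug [([0.5226, -0.4606, 0.0017], 0.89)]
side cleaner [([0.4811, 0.4314, 0.0023], 0.88)]
0.9 [0.28066537 0.61385519 0.29218946] [-3.14156524e+00 -1.08720293e-06 -4.28805495e-01] 0.08766992921048021
```

View pics/scene0.png

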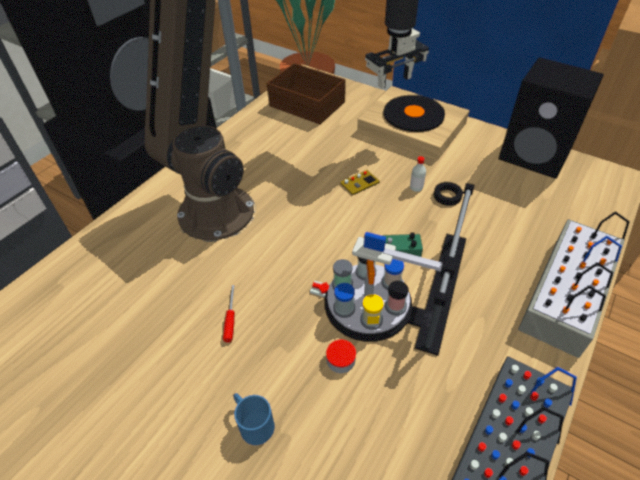

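View pics/side0.png

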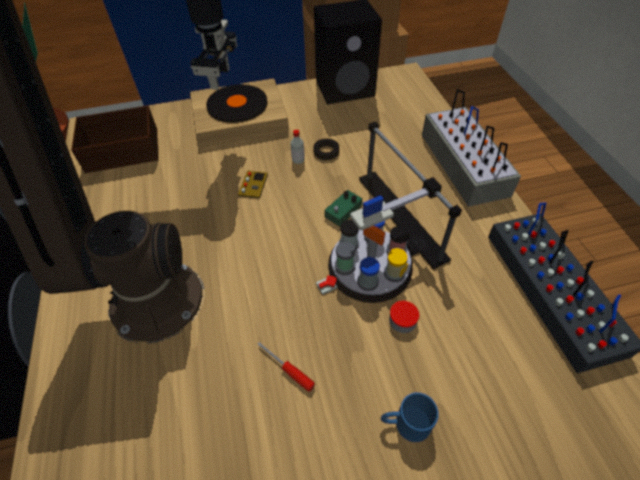

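The scene shows the lamp (blue fin at about 375,242 scene / 374,208 side) above the carousel. The red pointer is on the robot side (318,288 scene) and the yellow jar is at (373,310), right-rear. Moving above the lamp now.

>>> move_arm --increments '[{"dx":0.0215,"dy":0.0196,"dz":-0.009,"jaw":1},{"dx":0.0215,"dy":0.0196,"dz":-0.009},{"dx":0.0215,"dy":0.0196,"dz":-0.009},{"dx":0.0215,"dy":0.0196,"dz":-0.009},{"dx":0.0215,"dy":0.0196,"dz":-0.009},{"dx":0.0215,"dy":0.0196,"dz":-0.009},{"dx":0.0215,"dy":0.0196,"dz":-0.009},{"dx":0.0215,"dy":0.0196,"dz":-0.009},{"dx":0.0215,"dy":0.0196,"dz":-0.009},{"dx":0.0215,"dy":0.0196,"dz":-0.009},{"dx":0.0215,"dy":0.0196,"dz":-0.009},{"dx":0.0215,"dy":0.0196,"dz":-0.009}]'

```text
$.increments[0]: bad value
```

>>> move_arm --increments '[{"dx":0.0215,"dy":0.0196},{"dx":0.0215,"dy":0.0196},{"dx":0.0215,"dy":0.0196},{"dx":0.0215,"dy":0.0196},{"dx":0.0215,"dy":0.0196},{"dx":0.0215,"dy":0.0196},{"dx":0.0215,"dy":0.0196},{"dx":0.0215,"dy":0.0196},{"dx":0.0215,"dy":0.0196},{"dx":0.0215,"dy":0.0196},{"dx":0.0215,"dy":0.0196},{"dx":0.0215,"dy":0.0196}]'

```text
$.increments[0]: bad value
```

>>> move_arm --increments '[{"twist":-0.12},{"twist":-0.12},{"twist":-0.12},{"twist":-0.12},{"twist":-0.12},{},{}]'

```text
$.increments[0]: bad value
```

Run:
```python
from h import *
s=arm.get_state();print(s['t'],s['eef_pos'],s['ee_rot'],s['q'],s['force'])
im=arm.grab_frame('wrist'); cv2.imwrite('pics/w1.png',im)
for n in ['carousel','platter_handle','marked_jar','pointer','lamp_grip','pedal']: print(n,best('wrist',n))
np.savez('w1.npz',K=arm.camera_info('wrist')['K'],E=arm.camera_info('wrist')['extrinsics'])
```

```text
0.9 [0.28066537 0.61385519 0.29218946] [-3.14156524e+00 -1.08720293e-06 -4.28805495e-01] [ 1.43008959e+00  3.58563136e-01  1.19061210e-02  9.39067042e-06
 -1.22411334e+00 -2.88101946e-01] [-0.08521154 -0.16973418  0.04391987]
carousel []
platter_handle []
marked_jar []
pointer []
lamp_grip []
pedal []
```

View pics/w1.png

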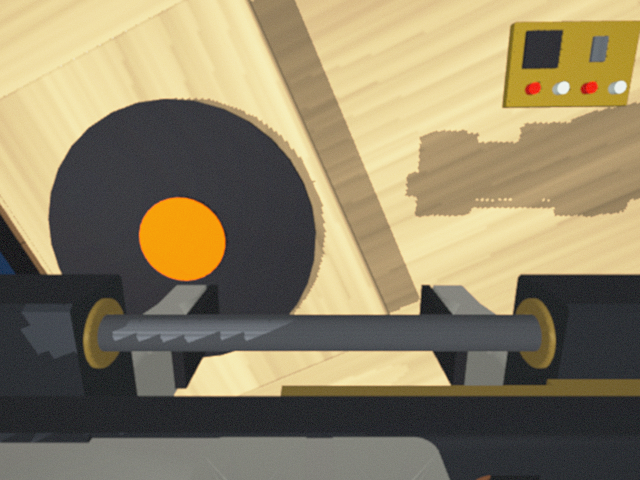

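The moves were refused, so the rows probably need every key. The picture is just the start view (turntable).

>>> move_arm --increments '[{"jaw":1,"dx":0.0215,"dy":0.0196,"dz":-0.009,"twist":0},{"jaw":1,"dx":0.0215,"dy":0.0196,"dz":-0.009,"twist":0},{"jaw":1,"dx":0.0215,"dy":0.0196,"dz":-0.009,"twist":0},{"jaw":1,"dx":0.0215,"dy":0.0196,"dz":-0.009,"twist":0},{"jaw":1,"dx":0.0215,"dy":0.0196,"dz":-0.009,"twist":0},{"jaw":1,"dx":0.0215,"dy":0.0196,"dz":-0.009,"twist":0},{"jaw":1,"dx":0.0215,"dy":0.0196,"dz":-0.009,"twist":0},{"jaw":1,"dx":0.0215,"dy":0.0196,"dz":-0.009,"twist":0},{"jaw":1,"dx":0.0215,"dy":0.0196,"dz":-0.009,"twist":0},{"jaw":1,"dx":0.0215,"dy":0.0196,"dz":-0.009,"twist":0},{"jaw":1,"dx":0.0215,"dy":0.0196,"dz":-0.009,"twist":0},{"jaw":1,"dx":0.0215,"dy":0.0196,"dz":-0.009,"twist":0}]'

```text
t: 2.25
eef_pos: [0.4177, 0.2912, 0.4009]
ee_rot: [-3.141, -0.0, -0.429]
force: [0.5, 0.1, 0.3]
width: 0.0873
gripper_force: 0.0
```

>>> move_arm --increments '[{"jaw":1,"dx":0.0215,"dy":0.0196,"dz":0,"twist":0},{"jaw":1,"dx":0.0215,"dy":0.0196,"dz":0,"twist":0},{"jaw":1,"dx":0.0215,"dy":0.0196,"dz":0,"twist":0},{"jaw":1,"dx":0.0215,"dy":0.0196,"dz":0,"twist":0},{"jaw":1,"dx":0.0215,"dy":0.0196,"dz":0,"twist":0},{"jaw":1,"dx":0.0215,"dy":0.0196,"dz":0,"twist":0},{"jaw":1,"dx":0.0215,"dy":0.0196,"dz":0,"twist":0},{"jaw":1,"dx":0.0215,"dy":0.0196,"dz":0,"twist":0},{"jaw":1,"dx":0.0215,"dy":0.0196,"dz":0,"twist":0},{"jaw":1,"dx":0.0215,"dy":0.0196,"dz":0,"twist":0},{"jaw":1,"dx":0.0215,"dy":0.0196,"dz":0,"twist":0},{"jaw":1,"dx":0.0215,"dy":0.0196,"dz":0,"twist":0}]'

```text
t: 3.25
eef_pos: [0.5547, -0.03, 0.4004]
ee_rot: [-3.141, -0.0, -0.429]
force: [0.9, 1.1, 0.8]
width: 0.0873
gripper_force: 0.0
```

>>> move_arm --increments '[{"jaw":1,"dx":0,"dy":0,"dz":0,"twist":-0.12},{"jaw":1,"dx":0,"dy":0,"dz":0,"twist":-0.12},{"jaw":1,"dx":0,"dy":0,"dz":0,"twist":-0.12},{"jaw":1,"dx":0,"dy":0,"dz":0,"twist":-0.12},{"jaw":1,"dx":0,"dy":0,"dz":0,"twist":-0.12},{"jaw":1,"dx":0,"dy":0,"dz":0,"twist":0},{"jaw":1,"dx":0,"dy":0,"dz":0,"twist":0},{"jaw":1,"dx":0,"dy":0,"dz":0,"twist":0}]'

```text
t: 3.92
eef_pos: [0.5543, -0.0285, 0.4002]
ee_rot: [-3.142, -0.0, 0.167]
force: [0.2, 0.7, -1.3]
width: 0.0876
gripper_force: 0.0
```

Run:
```python
from h import *
s=arm.get_state();print(s['t'],s['eef_pos'],s['ee_rot'],s['q'],s['force'])
im=arm.grab_frame('wrist'); cv2.imwrite('pics/w2.png',im)
for n in ['carousel','platter_handle','marked_jar','pointer','lamp_grip','pedal']: print(n,best('wrist',n))
c=arm.camera_info('wrist');np.savez('w2.npz',K=c['K'],E=c['extrinsics'])
```

```text
3.9167 [ 0.55431408 -0.02848819  0.40023264] [-3.14158998e+00 -1.13848810e-04  1.67224368e-01] [ 3.01491600e-01  1.08138542e-01 -7.45293496e-02  1.28052282e-05
 -1.38801525e+00  1.43652677e+00] [ 0.15537546  0.70487814 -1.260041  ]
carousel []
platter_handle []
marked_jar [([0.6115, -0.1117, 0.1138], 0.77)]
pointer [([0.4925, -0.063, 0.1137], 0.87)]
lamp_grip [([0.5666, -0.0341, 0.2281], 0.94)]
pedal [([0.5594, 0.165, -0.0016], 0.81)]
```

View pics/w2.png

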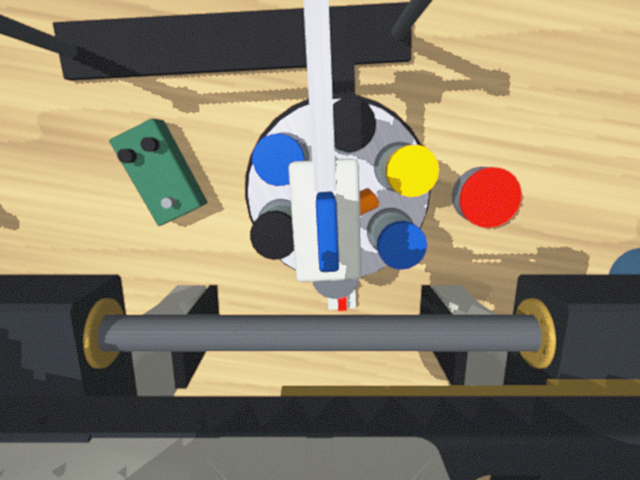

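The wrist view shows the fin at about (328,232), the rail base edges tilted about 3° in the image, and the yellow jar at (413,170). I'll fit the rail base and fin edges to get a precise yaw.

```bash
cat >> h.py <<'E'
def onplane(K,E,uv,z):
    d=E[:3,:3]@np.linalg.inv(K)@np.c_[uv,np.ones(len(uv))].T
    return (E[:3,3:]+d*((z-E[2,3])/d[2])).T
E
python3 - <<'E'
from h import *
c=np.load('w2.npz');K,E=c['K'],c['E']
g=cv2.cvtColor(cv2.imread('pics/w2.png'),cv2.COLOR_BGR2GRAY)
for l in cv2.createLineSegmentDetector().detect(g)[0][:,0]:
    L=np.hypot(*(l[:2]-l[2:]))
    if L>60 and l[1]<285 and l[3]<285:
        P=onplane(K,E,l.reshape(2,2),0.02); d=P[1]-P[0]
        print(np.round(l),round(L),'yaw',round((np.arctan2(d[1],d[0])+np.pi/4)%(np.pi/2)-np.pi/4,4))
s=arm.silhouettes('wrist','lamp_grip')
if s: 
    m=s[0]['pixels'].astype(np.uint8); print(s[0]['score'],m.sum(),cv2.boundingRect(m))
hsv=cv2.cvtColor(cv2.imread('pics/w2.png'),cv2.COLOR_BGR2HSV)
b=cv2.inRange(hsv,(105,120,60),(125,255,255)); b[:185]=0;b[280:]=0;b[:,:305]=0;b[:,345:]=0
print(cv2.minAreaRect(cv2.findNonZero(b)))
y=cv2.inRange(hsv,(22,150,100),(34,255,255)); y[:120]=0; y[205:]=0; M=cv2.moments(y,True)
print('yellow',onplane(K,E,[[M['m10']/M['m00'],M['m01']/M['m00']]],.114))
E
```

```text
[332.  98. 328.   1.] 98 yaw 0.222
[288. 166. 295. 262.] 97 yaw 0.2187
[303.   7. 309. 103.] 96 yaw 0.2242
[317. 251. 315. 191.] 60 yaw 0.2045
[336. 197. 339. 269.] 73 yaw 0.2177
[58. 53.  0. 33.] 61 yaw -0.1478
[329.   6. 409.   1.] 80 yaw 0.2193
[123.  79.  63.  81.] 60 yaw 0.2063
[  1. 274. 117. 274.] 116 yaw 0.1699
[ 54.  22. 301.   7.] 247 yaw 0.2209
[521. 274. 638. 274.] 118 yaw 0.171
[157. 225. 108. 141.] 97 yaw 0.6066
[163. 118. 207. 201.] 94 yaw 0.6012
[187.  75. 124.  77.] 63 yaw 0.1888
[304.  68. 235.  72.] 69 yaw 0.2231
[305.  98. 199. 104.] 105 yaw 0.2226
[181. 127. 217. 195.] 77 yaw 0.6035
[199. 205. 153. 120.] 97 yaw 0.6009
[426. 126. 542. 147.] 118 yaw 0.0025
[207.  69. 283.  65.] 76 yaw 0.2182
[539. 154. 474. 142.] 66 yaw -0.0008
((326.8274841308594, 231.1868896484375), (78.21746063232422, 20.103923797607422), 87.70938873291016)
yellow [[ 0.61300932 -0.10862329  0.114     ]]
```

>>> move_arm --increments '[{"jaw":1,"dx":0,"dy":0,"dz":0,"twist":-0.05},{"jaw":1,"dx":0.0106,"dy":0.0083,"dz":0,"twist":0},{"jaw":1,"dx":0,"dy":0,"dz":0.025,"twist":0},{"jaw":1,"dx":0,"dy":0,"dz":0.025,"twist":0},{"jaw":1,"dx":0,"dy":0,"dz":0.025,"twist":0},{"jaw":1,"dx":0,"dy":0,"dz":0.025,"twist":0},{"jaw":1,"dx":0,"dy":0,"dz":0.022,"twist":0},{"jaw":1,"dx":0,"dy":0,"dz":0,"twist":0},{"jaw":1,"dx":0,"dy":0,"dz":0,"twist":0}]'

```text
t: 5.07
eef_pos: [0.5663, -0.0344, 0.2778]
ee_rot: [3.141, 0.002, 0.221]
force: [-0.6, -0.1, 0.8]
width: 0.0872
gripper_force: 0.0
```

>>> move_arm --increments '[{"jaw":-1,"dx":0,"dy":0,"dz":0,"twist":0},{"jaw":-1,"dx":0,"dy":0,"dz":0,"twist":0},{"jaw":-1,"dx":0,"dy":0,"dz":0,"twist":0},{"jaw":-1,"dx":0,"dy":0,"dz":0,"twist":0},{"jaw":-1,"dx":0,"dy":0,"dz":0,"twist":0},{"jaw":-1,"dx":0,"dy":0,"dz":0,"twist":0},{"jaw":-1,"dx":0,"dy":0,"dz":0,"twist":0},{"jaw":-1,"dx":0,"dy":0,"dz":0,"twist":0},{"jaw":-1,"dx":0,"dy":0,"dz":0,"twist":0}]' --force 20

```text
t: 5.82
eef_pos: [0.5665, -0.0343, 0.2782]
ee_rot: [-3.142, -0.0, 0.221]
force: [-0.2, -0.6, -0.1]
width: 0.0331
gripper_force: 0.0
```

>>> move_arm --increments '[{"jaw":-1,"dx":0,"dy":0,"dz":0,"twist":0},{"jaw":-1,"dx":0,"dy":0,"dz":0,"twist":0},{"jaw":-1,"dx":0,"dy":0,"dz":0,"twist":0},{"jaw":-1,"dx":0,"dy":0,"dz":0,"twist":0},{"jaw":-1,"dx":0,"dy":0,"dz":0,"twist":0},{"jaw":-1,"dx":0,"dy":0,"dz":0,"twist":0}]'

```text
t: 6.32
eef_pos: [0.5665, -0.0342, 0.2781]
ee_rot: [-3.141, 0.0, 0.221]
force: [-0.8, 1.3, -0.7]
width: 0.0141
gripper_force: 20.0
```

>>> move_arm --increments '[{"jaw":-1,"dx":0,"dy":-0.01,"dz":0,"twist":0},{"jaw":-1,"dx":0,"dy":-0.018,"dz":0,"twist":0},{"jaw":-1,"dx":0,"dy":-0.018,"dz":0,"twist":0},{"jaw":-1,"dx":0,"dy":-0.018,"dz":0,"twist":0},{"jaw":-1,"dx":0,"dy":-0.018,"dz":0,"twist":0},{"jaw":-1,"dx":0,"dy":-0.018,"dz":0,"twist":0},{"jaw":-1,"dx":0,"dy":-0.018,"dz":0,"twist":0},{"jaw":-1,"dx":0,"dy":-0.018,"dz":0,"twist":0},{"jaw":-1,"dx":0,"dy":-0.018,"dz":0,"twist":0},{"jaw":-1,"dx":0,"dy":-0.018,"dz":0,"twist":0},{"jaw":-1,"dx":0,"dy":-0.018,"dz":0,"twist":0},{"jaw":-1,"dx":0,"dy":-0.01,"dz":0,"twist":0}]'

```text
t: 7.32
eef_pos: [0.5228, 0.1625, 0.2781]
ee_rot: [3.142, -0.001, 0.222]
force: [6.6, -1.2, -5.3]
width: 0.0136
gripper_force: 20.0
```

>>> move_arm --increments '[{"jaw":-1,"dx":0,"dy":-0.003,"dz":0,"twist":0},{"jaw":-1,"dx":0,"dy":-0.003,"dz":0,"twist":0},{"jaw":-1,"dx":0,"dy":0,"dz":0,"twist":0},{"jaw":-1,"dx":0,"dy":0,"dz":0,"twist":0}]'

```text
t: 7.65
eef_pos: [0.5218, 0.1672, 0.2781]
ee_rot: [-3.141, -0.001, 0.221]
force: [4.0, 2.8, -4.0]
width: 0.0141
gripper_force: 20.0
```

>>> move_arm --increments '[{"jaw":-1,"dx":0,"dy":-0.002,"dz":0,"twist":0},{"jaw":-1,"dx":0,"dy":-0.002,"dz":0,"twist":0},{"jaw":-1,"dx":0,"dy":-0.001,"dz":0,"twist":0},{"jaw":-1,"dx":0,"dy":0,"dz":0,"twist":0},{"jaw":-1,"dx":0,"dy":0,"dz":0,"twist":0}]'

```text
t: 8.07
eef_pos: [0.5209, 0.1712, 0.2781]
ee_rot: [3.141, -0.001, 0.221]
force: [6.4, 0.2, -4.6]
width: 0.0139
gripper_force: 20.0
```

>>> move_arm --increments '[{"jaw":-1,"dx":0,"dy":-0.002,"dz":0,"twist":0},{"jaw":-1,"dx":0,"dy":0,"dz":0,"twist":0},{"jaw":-1,"dx":0,"dy":0,"dz":0,"twist":0}]'

```text
t: 8.32
eef_pos: [0.5208, 0.1714, 0.2781]
ee_rot: [3.138, -0.0, 0.22]
force: [9.8, -9.1, -5.5]
width: 0.014
gripper_force: 20.0
```

>>> move_arm --increments '[{"jaw":0.3,"dx":0,"dy":0,"dz":0,"twist":0},{"jaw":0.3,"dx":0,"dy":0,"dz":0,"twist":0},{"jaw":0.3,"dx":0,"dy":0,"dz":0,"twist":0},{"jaw":0.3,"dx":0,"dy":0,"dz":0,"twist":0},{"jaw":0.3,"dx":0,"dy":0,"dz":0,"twist":0},{"jaw":0.3,"dx":0,"dy":0,"dz":0,"twist":0},{"jaw":1,"dx":0,"dy":0,"dz":-0.02,"twist":0},{"jaw":1,"dx":0,"dy":0,"dz":-0.03,"twist":0},{"jaw":1,"dx":0,"dy":0,"dz":-0.03,"twist":0},{"jaw":1,"dx":0,"dy":0,"dz":-0.03,"twist":0},{"jaw":1,"dx":0,"dy":0,"dz":-0.01,"twist":0}]'

```text
t: 9.23
eef_pos: [0.5208, 0.1739, 0.4032]
ee_rot: [-3.14, -0.006, 0.222]
force: [1.4, -0.0, 0.6]
width: 0.0815
gripper_force: 0.0
```

>>> move_arm --increments '[{"jaw":1,"dx":0,"dy":0.02,"dz":0,"twist":0},{"jaw":1,"dx":0,"dy":0.02,"dz":0,"twist":0},{"jaw":1,"dx":0,"dy":0.02,"dz":0,"twist":0},{"jaw":1,"dx":0,"dy":0.02,"dz":0,"twist":0},{"jaw":1,"dx":0,"dy":0.02,"dz":0,"twist":0},{"jaw":1,"dx":0,"dy":0.02,"dz":0,"twist":0},{"jaw":1,"dx":0,"dy":0.02,"dz":0,"twist":0},{"jaw":1,"dx":0,"dy":0.02,"dz":0,"twist":0},{"jaw":1,"dx":0,"dy":0.02,"dz":0,"twist":0},{"jaw":1,"dx":0,"dy":0.02,"dz":0,"twist":0},{"jaw":1,"dx":0,"dy":0,"dz":0,"twist":0},{"jaw":1,"dx":0,"dy":0,"dz":0,"twist":0}]'

```text
t: 10.23
eef_pos: [0.5636, -0.0223, 0.3978]
ee_rot: [-3.141, 0.001, 0.219]
force: [-0.5, -0.1, 0.3]
width: 0.0875
gripper_force: 0.0
```

Run:
```python
from h import *
s=arm.get_state();print(s['t'],s['eef_pos'],s['ee_rot'],s['q'][5])
im=arm.grab_frame('wrist'); cv2.imwrite('pics/w3.png',im)
for n in ['carousel','platter_handle','marked_jar','pointer','lamp_grip','pedal']: print(n,best('wrist',n))
c=arm.camera_info('wrist');K,E=c['K'],c['extrinsics'];np.savez('w3.npz',K=K,E=E)
hsv=cv2.cvtColor(im,cv2.COLOR_BGR2HSV)
for nm,lo,hi,z in [('orange',(5,150,80),(17,255,255),.166),('yellow',(22,150,100),(34,255,255),.114)]:
    m=cv2.inRange(hsv,lo,hi); m[300:]=0
    n,_,st,ce=cv2.connectedComponentsWithStats(m)
    i=1+st[1:,4].argmax(); print(nm,st[i],ce[i],onplane(K,E,[ce[i]],z))
```

```text
10.2333 [ 0.56363619 -0.02226224  0.39777214] [-3.14146436e+00  6.11731136e-04  2.19496664e-01] 1.4829670304887796
carousel [([0.5674, -0.0457, 0.0036], 0.59)]
platter_handle [([0.5727, -0.0526, 0.1467], 0.92)]
marked_jar [([0.6116, -0.1133, 0.1126], 0.77)]
pointer [([0.4907, -0.0591, 0.1154], 0.84)]
lamp_grip [([0.52, 0.1685, 0.2292], 0.58)]
pedal [([0.5601, 0.1675, -0.0016], 0.66)]
orange [ 317  203   68   43 1175] [348.08425532 223.54297872] [[ 0.57212083 -0.04404939  0.166     ]]
yellow [ 392  161   53   51 2137] [418.23256902 185.90594291] [[ 0.61338197 -0.1072187   0.114     ]]
```

View pics/w3.png

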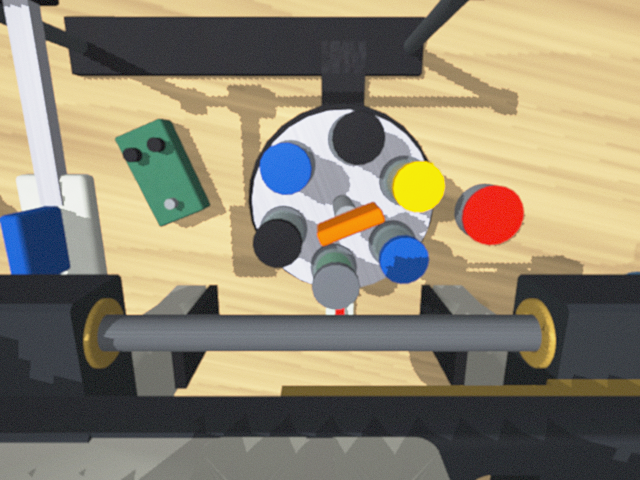

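The wrist view shows the lamp clear at left, the orange bar at about (350,223), and the yellow lid at (418,186) with black opposite at (277,243). I'll compute the axis from opposite lid pairs and the platter angle from all six lids.

```bash
cat >> h.py <<'E'
def bar(im,K,E):
    hsv=cv2.cvtColor(im,cv2.COLOR_BGR2HSV); m=cv2.inRange(hsv,(5,180,200),(18,255,255)); m[300:]=0
    n,l,st,ce=cv2.connectedComponentsWithStats(m); i=1+st[1:,4].argmax()
    box=cv2.boxPoints(cv2.minAreaRect(cv2.findNonZero((l==i).astype(np.uint8))))
    P=onplane(K,E,box,.166); e=np.roll(P,-1,0)-P; k=np.linalg.norm(e,axis=1).argmax()
    return P.mean(0),np.linalg.norm(e,axis=1),np.degrees(np.arctan2(e[k,1],e[k,0]))%180
E
python3 - <<'E'
from h import *
c=np.load('w3.npz');K,E=c['K'],c['E'];im=cv2.imread('pics/w3.png')
lids=np.array([[418,186],[358,137],[286,167],[277,243],[336,287],[404,260]],float)
P=onplane(K,E,lids,.114); c0=P.mean(0); r=P[:,:2]-c0[:2]
a=np.degrees(np.arctan2(r[:,1],r[:,0]))-60*np.arange(6)
print('axis',c0,'r',np.linalg.norm(r,axis=1),'yellow ang',(a+180)%360-180)
print('bar',bar(im,K,E))
E
```

```text
axis [ 0.57039291 -0.04667366  0.114     ] r [0.07401896 0.07451668 0.0745628  0.07445609 0.07549656 0.07470215] yellow ang [-54.62324348 -54.5375926  -55.81015408 -55.07908668 -54.46142268
 -55.13457423]
bar (array([ 0.57017059, -0.04630936,  0.166     ]), array([0.05753474, 0.01380825, 0.05810735, 0.01404349]), np.float64(125.03301166839572))
```

>>> move_arm --increments '[{"jaw":1,"dx":0,"dy":0,"dz":0,"twist":0.118},{"jaw":1,"dx":0,"dy":0,"dz":0,"twist":0.118},{"jaw":1,"dx":0,"dy":0,"dz":0,"twist":0.118},{"jaw":1,"dx":0,"dy":0,"dz":0,"twist":0.118},{"jaw":1,"dx":0,"dy":0,"dz":0,"twist":0.118},{"jaw":1,"dx":0,"dy":0,"dz":0,"twist":0.118},{"jaw":1,"dx":0,"dy":0,"dz":0,"twist":0.118},{"jaw":1,"dx":0,"dy":0,"dz":0,"twist":0.118},{"jaw":1,"dx":0,"dy":0,"dz":0,"twist":0.118},{"jaw":1,"dx":0,"dy":0,"dz":0,"twist":0.1165},{"jaw":1,"dx":0,"dy":0,"dz":0,"twist":0},{"jaw":1,"dx":0,"dy":0,"dz":0,"twist":0}]'

```text
t: 11.58
eef_pos: [0.5636, -0.0212, 0.3982]
ee_rot: [-3.141, 0.0, -0.953]
force: [0.3, -0.7, 0.5]
width: 0.0877
gripper_force: 0.0
```

>>> move_arm --increments '[{"jaw":1,"dx":0.0237,"dy":0.0084,"dz":0.02,"twist":0},{"jaw":1,"dx":0,"dy":0,"dz":0.03,"twist":0},{"jaw":1,"dx":0,"dy":0,"dz":0.02,"twist":0},{"jaw":1,"dx":0,"dy":0,"dz":0,"twist":0},{"jaw":1,"dx":0,"dy":0,"dz":0,"twist":0}]'

```text
t: 12.0
eef_pos: [0.5703, -0.0459, 0.3278]
ee_rot: [3.14, 0.0, -0.954]
force: [1.1, -0.2, 1.0]
width: 0.0878
gripper_force: 0.0
```

>>> move_arm --increments '[{"jaw":1,"dx":0.0005,"dy":0.0003,"dz":0.025,"twist":0.005},{"jaw":1,"dx":0,"dy":0,"dz":0.03,"twist":0},{"jaw":1,"dx":0,"dy":0,"dz":0.03,"twist":0},{"jaw":1,"dx":0,"dy":0,"dz":0.025,"twist":0},{"jaw":1,"dx":0,"dy":0,"dz":0.02,"twist":0},{"jaw":0,"dx":0,"dy":0,"dz":0,"twist":0},{"jaw":0,"dx":0,"dy":0,"dz":0,"twist":0},{"jaw":-1,"dx":0,"dy":0,"dz":0,"twist":0},{"jaw":-1,"dx":0,"dy":0,"dz":0,"twist":0},{"jaw":-1,"dx":0,"dy":0,"dz":0,"twist":0},{"jaw":-1,"dx":0,"dy":0,"dz":0,"twist":0},{"jaw":-1,"dx":0,"dy":0,"dz":0,"twist":0}]' --force 30

```text
t: 13.0
eef_pos: [0.5707, -0.0463, 0.199]
ee_rot: [-3.14, -0.0, -0.962]
force: [-0.0, -0.9, 0.0]
width: 0.0467
gripper_force: 0.0
```

>>> move_arm --increments '[{"jaw":-1,"dx":0,"dy":0,"dz":0,"twist":0},{"jaw":-1,"dx":0,"dy":0,"dz":0,"twist":0},{"jaw":-1,"dx":0,"dy":0,"dz":0,"twist":0},{"jaw":-1,"dx":0,"dy":0,"dz":0,"twist":0},{"jaw":-1,"dx":0,"dy":0,"dz":0,"twist":0},{"jaw":-1,"dx":0,"dy":0,"dz":0,"twist":0},{"jaw":-1,"dx":0,"dy":0,"dz":0,"twist":0},{"jaw":-1,"dx":0,"dy":0,"dz":0,"twist":0}]'

```text
t: 13.67
eef_pos: [0.5682, -0.048, 0.198]
ee_rot: [3.136, 0.001, -0.963]
force: [-8.3, -5.3, 6.8]
width: 0.0139
gripper_force: 30.0
```

>>> move_arm --increments '[{"jaw":-1,"dx":0,"dy":0.003,"dz":0,"twist":0},{"jaw":-1,"dx":0,"dy":0,"dz":0,"twist":0.05},{"jaw":-1,"dx":0,"dy":0,"dz":0,"twist":0.08},{"jaw":-1,"dx":0,"dy":0,"dz":0,"twist":0.08},{"jaw":-1,"dx":0,"dy":0,"dz":0,"twist":0.08},{"jaw":-1,"dx":0,"dy":0,"dz":0,"twist":0.08},{"jaw":-1,"dx":0,"dy":0,"dz":0,"twist":0.08},{"jaw":-1,"dx":0,"dy":0,"dz":0,"twist":0.05},{"jaw":-1,"dx":0,"dy":0,"dz":0,"twist":0},{"jaw":-1,"dx":0,"dy":0,"dz":0,"twist":0}]'

```text
t: 14.5
eef_pos: [0.5683, -0.048, 0.198]
ee_rot: [-3.141, 0.0, -1.46]
force: [1.7, -0.6, -2.7]
width: 0.0142
gripper_force: 30.0
```

>>> move_arm --increments '[{"jaw":-1,"dx":0,"dy":0,"dz":0,"twist":0.05},{"jaw":-1,"dx":0,"dy":0,"dz":0,"twist":0.08},{"jaw":-1,"dx":0,"dy":0,"dz":0,"twist":0.09},{"jaw":-1,"dx":0,"dy":0,"dz":0,"twist":0.09},{"jaw":-1,"dx":0,"dy":0,"dz":0,"twist":0.09},{"jaw":-1,"dx":0,"dy":0,"dz":0,"twist":0.09},{"jaw":-1,"dx":0,"dy":0,"dz":0,"twist":0.09},{"jaw":-1,"dx":0,"dy":0,"dz":0,"twist":0.08},{"jaw":-1,"dx":0,"dy":0,"dz":0,"twist":0.05},{"jaw":-1,"dx":0,"dy":0,"dz":0,"twist":0},{"jaw":-1,"dx":0,"dy":0,"dz":0,"twist":0}]'

```text
t: 15.42
eef_pos: [0.5688, -0.0481, 0.198]
ee_rot: [-3.14, 0.001, -2.17]
force: [4.8, -1.3, -4.2]
width: 0.0135
gripper_force: 30.0
```

>>> move_arm --increments '[{"jaw":-1,"dx":0,"dy":0,"dz":0,"twist":0.05},{"jaw":-1,"dx":0,"dy":0,"dz":0,"twist":0.08},{"jaw":-1,"dx":0,"dy":0,"dz":0,"twist":0.09},{"jaw":-1,"dx":0,"dy":0,"dz":0,"twist":0.09},{"jaw":-1,"dx":0,"dy":0,"dz":0,"twist":0.09},{"jaw":-1,"dx":0,"dy":0,"dz":0,"twist":0.09},{"jaw":-1,"dx":0,"dy":0,"dz":0,"twist":0.09},{"jaw":-1,"dx":0,"dy":0,"dz":0,"twist":0.09},{"jaw":-1,"dx":0,"dy":0,"dz":0,"twist":0.05},{"jaw":-1,"dx":0,"dy":0,"dz":0,"twist":0.03},{"jaw":-1,"dx":0,"dy":0,"dz":0,"twist":0},{"jaw":-1,"dx":0,"dy":0,"dz":0,"twist":0}]'

```text
t: 16.42
eef_pos: [0.5691, -0.0486, 0.198]
ee_rot: [-3.141, 0.002, -2.921]
force: [6.4, -4.7, -5.9]
width: 0.014
gripper_force: 30.0
```

Run:
```python
from h import *
s=arm.get_state();print(s['t'],s['eef_pos'],s['ee_rot'],s['q'][5],s['force'],s['moment'])
a=arm.grab_frame('scene');b=arm.grab_frame('side')
for c in ['scene','side']:
  for n in ['platter_handle','marked_jar','pointer','lamp_grip','pedal']: print(c,n,best(c,n))
o=np.hstack([cv2.resize(a[180:380,250:500],None,fx=1.6,fy=2*.8),cv2.resize(b[110:310,270:480],None,fx=1.6,fy=1.6)]);print(o.shape)
cv2.imwrite('pics/f.png',o)
w=arm.grab_frame('wrist');cv2.imwrite('pics/w4.png',w)
for n in ['marked_jar','pointer']: print('wrist',n,best('wrist',n))
```

```text
16.4167 [ 0.56913585 -0.04855385  0.19804249] [-3.14072343e+00  1.83324403e-03 -2.92055416e+00] -1.6082995289387974 [ 6.44533373 -4.71819874 -5.90770504] [-1.36095087 -2.32815283 -0.03514958]
scene platter_handle [([0.5681, -0.0489, 0.1471], 0.64)]
scene marked_jar [([0.4935, -0.0681, 0.1123], 0.76), ([0.5659, -0.0505, -0.0024], 0.26)]
scene pointer []
scene lamp_grip [([0.5198, 0.1691, 0.2254], 0.96)]
scene pedal [([0.5616, 0.1653, -0.0053], 0.74)]
side platter_handle [([0.5668, -0.0459, 0.1493], 0.81)]
side marked_jar [([0.4981, -0.0653, 0.1137], 0.69), ([0.5179, 0.17, 0.2266], 0.69)]
side pointer [([0.4977, -0.0638, 0.1122], 0.82)]
side lamp_grip [([0.5189, 0.1696, 0.226], 0.77)]
side pedal [([0.5515, 0.166, -0.0002], 0.82)]
(320, 736, 3)
wrist marked_jar [([0.4967, -0.0688, 0.1131], 0.62), ([0.5938, -0.2244, -0.0011], 0.18)]
wrist pointer [([0.4934, -0.0609, 0.1139], 0.83)]
```

View pics/f.png

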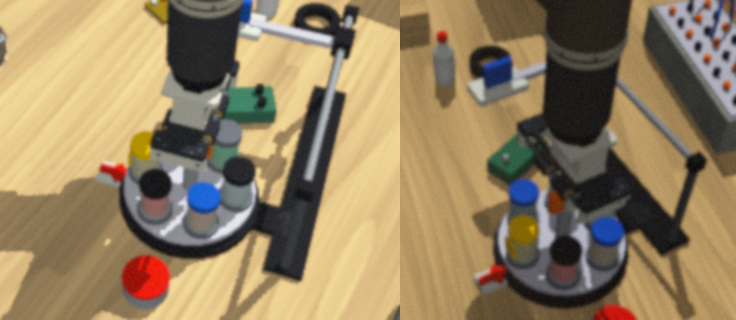

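View pics/w4.png

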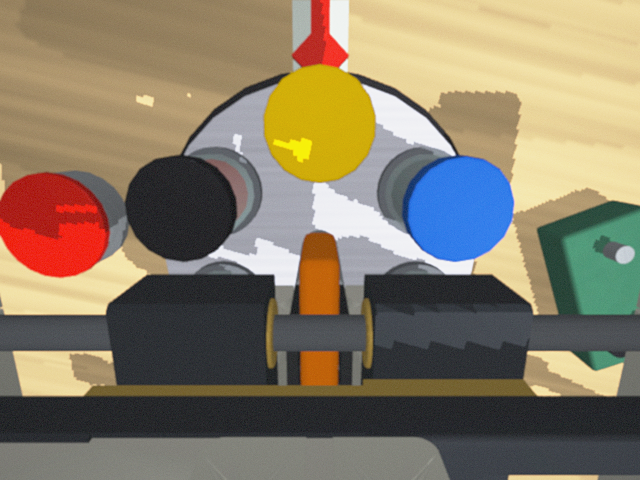

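The wrist view shows the yellow lid (centre about 319,123) squarely in line with the red pointer (about 320,40), and the lamp is parked. I'll let it settle for a moment, then hand in.

>>> move_arm --increments '[{"jaw":-1,"dx":0,"dy":0,"dz":0,"twist":0},{"jaw":-1,"dx":0,"dy":0,"dz":0,"twist":0},{"jaw":-1,"dx":0,"dy":0,"dz":0,"twist":0},{"jaw":-1,"dx":0,"dy":0,"dz":0,"twist":0}]'

```text
t: 17.5
eef_pos: [0.5691, -0.0485, 0.198]
ee_rot: [-3.141, 0.002, -2.92]
force: [7.2, -5.3, -6.0]
width: 0.0137
gripper_force: 30.0
```

```bash
python3 -c "
from h import *
s=arm.get_state();print(s['ee_rot'],abs(s['qd']).max(),s['gripper_force']);print(arm.job_done())"
```

```text
[-3.14071535e+00  1.83900223e-03 -2.92028502e+00] 0.0020597496558853456 30.002717077732086
the job is handed in; nothing more can be done
None
```

The job is handed in at about 17.5 s: the lamp is against the parking end stop, and the yellow-lidded jar lines up with the red pointer in the wrist picture, with the orange handle still gripped at 30 N; no verdict came back.

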